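# Screw the hose elbow into the clamped coupling and clock it to the dust extractor

## Robot

A 7-joint arm with a two-finger parallel gripper is mounted at the origin on the work surface. World frame = base frame: x ahead of the robot, y to its left, z up, the work surface at z = 0. Lengths are in m, angles in rad, forces in N, time in s.
With the tool pointing down it reaches from about 0.4 to 0.85 m from the base axis. Payload 4.4 kg.
Tool frame: the origin (TCP) lies at the very end of the fingers, on their centre line; the grasp point (between the pads) lies 19 mm behind it (bot.pinch_z is the distance from the TCP to the grasp point, in m); x points along the fingers, y is the direction in which the jaws open and shut, and the axes are right-handed (so a half turn about x gives the same grasp; the last joint's range is limited). The gripper opens to 94 mm and grips with 3 to 60 N. Pads are 16 mm wide; open, the fingers measure 119 mm over their backs; the gripper's body (75 mm by 177 mm) begins 78 mm behind the grasp point.
Start: joints at [1.265, 0.628, 0.038, 1.517, -0.027, 0.996, -0.02], TCP at [0.154, -0.631, 0.205] pointing down, gripper open.
Joint ranges: [-3.06, 3.06], [-0.37, 2.12], [-1.25, 1.32], [0.18, 2.47], [-1.1, 4.24], [0.23, 1.98], [-2.94, 2.94]. Speed limits (rad/s): [2.57, 2.57, 3.14, 3.14, 3.14, 3.14, 3.14].

## Interface

Orientations are given as a unit quaternion [x, y, z, w].
In Python, from bench import bot gives the robot as it stands.
- The arm moves only by the tool apply_moves, never from a script. Its argument "moves" is a list of rows, each a list of 2 entries, a list of its own where there are three numbers: the shift along the world's x, y, z in mm, then the turn about the world's z in rad. In form: [[[tx, ty, tz], roll], ...]. A call has exactly 8 rows; each row shifts and turns the commanded pose from where the row before left it; what a row does not reach is not made up. A row lasts 1/12 s, in which the tool goes at most 41.7 mm and 7.16 degrees, less where a joint would pass 70% of its speed; a pose out of reach is approached as far as the arm can. A call is refused whole if a number of a shift passes 41.7 or a number of a turn 0.125, either way. A call with a gripper value outside its range is refused whole. "grip" is the opening, from 0 (shut) to 1 (fully open), set as the call begins (left out, the last holds). The fingers move at their own pace and stop on an object; the grip force is fixed at half the most. Time passes only in rows, so rows that do not move let the fingers close, or fill a call up. It gives the time, the measured TCP pose, the force and the opening at its end, in the units of the state.
- bot.observe(): the state, without advancing time (a new reading comes with each control period).
- bot.get_image(name): name is "scene" or "top"; returns a dict with "img" (480x640x3 uint8, red, green, blue), "fx", "fy", "cx", "cy" (pixels), "pose" (4x4, takes a point from camera to world coordinates). Camera axes: x right, y down, z forward; pixel columns grow to the right and rows downward; lengths in m; the calibration is good to about 2 mm. A picture is of the moment at which its call begins. There is no depth.
- bot.close_job(): hands the job in, once; it reports no verdict.
The state is a dict: "time": time; "joint_positions": joint angles; "dq": joint speeds; "effort": joint torques, N m; "position": TCP position; "orientation": TCP orientation; "ft_force": force on the tool from outside, world axes, zero at the start; "torque": the same for the moment, N m; "opening": finger opening in m.
Only numpy, scipy, OpenCV 4.12 (cv2) and the standard library are available. Lean on these libraries where they do the work, as an engineer would, in place of code of your own. Each camera call takes 0.05 s, during which the arm holds its last target. There are 200 camera calls.

## Task

Screw the black hose elbow into the metal coupling held upright in the vise: start it square, press only lightly and turn it clockwise until the thread has drawn its flange down tight on the rubber gasket, then keep turning just until the hose barb points straight at the dust extractor's inlet, and let go. Never press it hard into the coupling or crush the gasket flat, and leave the straight hose tail and the blanking plug where they are.

Things in the scene. Friction and masses are not known exactly. Their poses are not given: they have to be found in the camera images.
- elbow: black plastic 90 degree hose elbow, 0.12 kg, standing loose on its threaded end; origin at the centre of its lower end, z up, x along the hose barb. Threaded end 17.5 mm long (core 26 mm, 36 mm over threads), then a round flange 48 mm wide up to 23.5 mm, then a square body 30 x 30 mm up to 62 mm; the barb, 20 mm thick, leaves the +x side at height 46 mm
- grip (a point): point on the elbow's axis in its square body, 47 mm above its origin. Grip the flat +-y sides (30 mm apart) from above, fingers across the barb; the barb blocks the +x side and the flange everything below 24 mm
- thread_start (a point): one leading end of the elbow's thread, under the barb, 16 mm from the axis and 4.5 mm above the lower end; the other is opposite. Right-hand two-start thread, lead 16 mm: it sinks 16 mm per full clockwise turn, seen from above
- barb_tip (a point): open end of the elbow's hose barb, 59 mm from the elbow's axis along its x and 46 mm above its origin
- mouth (a point): on the vertical axis of the round aluminium coupling (52 mm outside) clamped in the vise, at its rim's usual height, 130 mm above the table. The real rim is up to 14 mm higher or lower: feel for it. It is upright and on this axis; the elbow fits with about 1 mm play sideways and in height. A soft rubber gasket ring (41 to 51 mm) stands 5 mm above the rim; jaws end at 108 mm
- coupling_thread (a point): on the coupling's axis 10 mm below point mouth. Where its thread catches is hidden: 62 to 106 degrees anticlockwise of the final barb direction, or half a turn from there (then the barb ends the wrong way round). Resting just before the catch (anticlockwise of it) the elbow's origin is 11 mm below the real rim; just past it, 8 mm higher: then turn back, pressing lightly, till it drops
- gasket (a joint): how far the gasket is squeezed, m: 0 free, springy at 10 N/mm, 0.0045 flat. About 45 degrees clockwise from the catch the thread draws the elbow's flange tight on it and the torque while turning rises from some 0.05 to 0.15-0.45 N m (less is felt once stopped); the final direction lies 18 to 62 degrees further. The thread holds when released
- inlet (a point): centre of the open end of the aluminium inlet spigot (25 mm thick) on the front of the grey dust extractor, 130 mm above the table, about 0.23 m from the coupling; seen from above the barb must point at it
- straight_tail: black straight hose tail with the same flange and threaded end but an upright barb, 80 mm tall, standing loose; leave alone; origin at its lower end
- plug: black blanking plug with the same flange and threaded end and a 22 mm square head, 40 mm tall, standing loose; leave alone; origin at its lower end
- vise: blue bench vise fixed to the table, 80 mm jaws, holding the coupling; origin on the table under the coupling's axis, x away from its screw handle
Things that resemble listed ones, but are neither listed nor needed, are in the scene too. Leave any blue or white look-alike of the elbow alone.

How it is judged:
By the outcome, as a careful person would: the job done as asked, in the order asked, and still so for the second after the job is handed in, with the robot touching nothing.
It also fails if it takes over 54 s, if anything falls off the work surface, if the arm or the gripper's body presses on something with over 40 N, if the wrist force passes 120 N, or if a joint passes its speed limit or range.

## Working session

There is one attempt and no reset: what is moved stays moved. The work goes in short steps, Python scripts to look and compute and a tool call to move; the robot and the scene stay as the last step left them, time stands still between calls to the robot, and variables do not carry over. Pictures are saved under pics/ and viewed, about 8 in all and at most 12, crops included, and the job is handed in when it is done.

Besides the shell and the picture viewer there is one more tool, called after "Call:" as name([rows], argument=value, ...), one row to a line, values as JSON. apply_moves: Moves the arm, as the interface text tells. Its arguments: {"type":"object","properties":{"moves":{"type":"array","items":{"type":"array"}},"grip":{"type":"number"}},"required":["moves"]}

```bash
mkdir -p pics; cat > h.py <<'E'
from bench import bot
import numpy as np, cv2, pickle
def snap(n,f):
    d=bot.get_image(n); cv2.imwrite(f'pics/{f}.png',d['img'][:,:,::-1]); pickle.dump(d,open(f'pics/{f}.pkl','wb')); return d
def load(f): return pickle.load(open(f'pics/{f}.pkl','rb'))
def ray(d,u,v):
    P=np.array(d['pose']); r=P[:3,:3]@np.array([(u-d['cx'])/d['fx'],(v-d['cy'])/d['fy'],1]); return P[:3,3],r
def onz(d,u,v,z):
    o,r=ray(d,u,v); return o+r*(z-o[2])/r[2]
def proj(d,p):
    P=np.array(d['pose']); c=P[:3,:3].T@(np.array(p)-P[:3,3]); return d['fx']*c[0]/c[2]+d['cx'],d['fy']*c[1]/c[2]+d['cy']
E
python3 - <<'E'
from h import *
for n in('scene','top'):
    d=snap(n,n+'0'); print(n,np.round(d['pose'],3).tolist(),d['fx'],d['cx'],d['cy'])
print(bot.observe())
E
```

```text
scene [[0.31, 0.587, -0.748, 1.15], [0.951, -0.197, 0.239, -0.338], [-0.007, -0.785, -0.619, 0.682], [0.0, 0.0, 0.0, 1.0]] 443.72263222425795 317.7170794034143 233.2367936222726
top [[-0.029, -0.996, 0.089, 0.364], [-1.0, 0.029, 0.004, -0.106], [-0.007, -0.089, -0.996, 1.428], [0.0, 0.0, 0.0, 1.0]] 616.736299116869 323.2210943320095 232.22167990138624
{'time': 0.1, 'joint_positions': array([ 1.26519129,  0.62924217,  0.03845919,  1.51822363, -0.0270155 ,
        0.99631215, -0.01997784]), 'dq': array([ 3.91871875e-06, -1.06888627e-03,  1.73621636e-03, -1.58407325e-03,
       -1.65007460e-04, -3.43430510e-04, -2.84454350e-04]), 'effort': array([ 3.41772909e-03, -5.50789583e+01,  1.14823300e+00, -1.87115568e+01,
       -5.19361510e-02,  1.91755348e-02,  6.37654443e-05]), 'position': array([ 0.15427221, -0.63082821,  0.20466797]), 'orientation': array([-0.70195535, -0.08516663,  0.70210384, -0.08399721]), 'ft_force': array([-0.27654754, -0.34044943, -0.07107551]), 'torque': array([-0.02508087,  0.01178024,  0.00761075]), 'opening': 0.09410561237925544}
```

View pics/scene0.png

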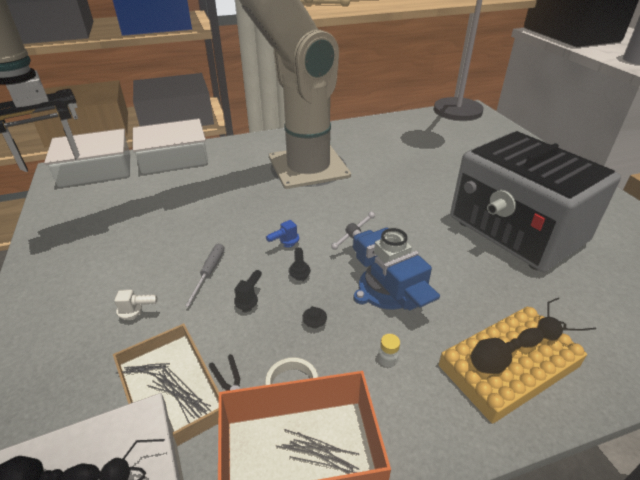

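View pics/top0.png

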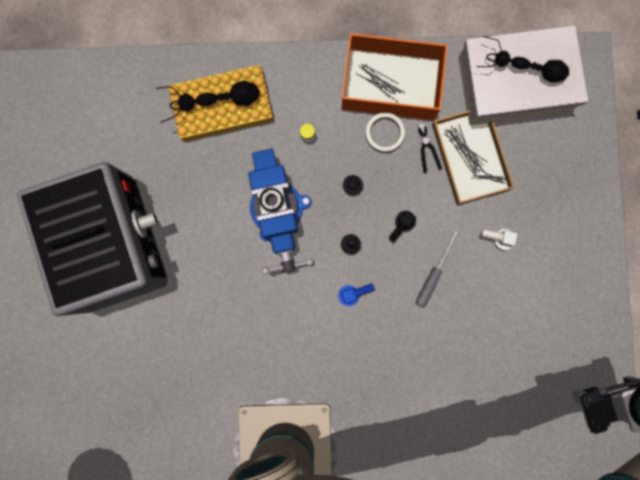

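The scene view shows the black elbow at about (246,298) with its barb towards (258,273), the tail at (300,265), the plug at (315,318), the coupling at (396,240) and the spigot at (492,205). In the top view the elbow is at (404,221) with its barb to (392,240), the coupling is at (272,200) and the spigot end at (155,222).

```bash
python3 - <<'E'
from h import *
a=load('top0')['img'][:,:,::-1]; s=load('scene0')['img'][:,:,::-1]
c=[cv2.resize(x,(400,300),interpolation=cv2.INTER_CUBIC) for x in (a[195:255,370:450],a[170:230,235:315],a[192:252,110:190],s[262:322,210:290])]
cv2.imwrite('pics/c1.png',np.vstack([np.hstack(c[:2]),np.hstack(c[2:])]))
d=load('top0'); g=d['img'].astype(int)
m=((g.max(2)<50)).astype(np.uint8); m[:, :340]=0;m[:, 440:]=0;m[:170]=0;m[260:]=0
n,l,st,ce=cv2.connectedComponentsWithStats(m)
for i in range(1,n):
    if st[i,4]>60: print('top',st[i],ce[i],onz(d,*ce[i],.06).round(4))
for n_,u,v,z in (('coupl',272,200,.135),('elbowbody',405,219,.062),('barbtip',392,240,.046)): print(n_,onz(d,u,v,z).round(4))
E
```

```text
top [344 176  18  19 270] [352.51851852 185.01481481] [ 0.591  -0.1688  0.06  ]
top [390 212  25  30 372] [402.72849462 224.01344086] [ 0.4999 -0.2777  0.06  ]
top [342 235  18  19 264] [350.51136364 244.03030303] [ 0.4586 -0.1599  0.06  ]
coupl [0.5516 0.006  0.135 ]
elbowbody [ 0.5107 -0.2829  0.062 ]
barbtip [ 0.4659 -0.2539  0.046 ]
```

View pics/c1.png

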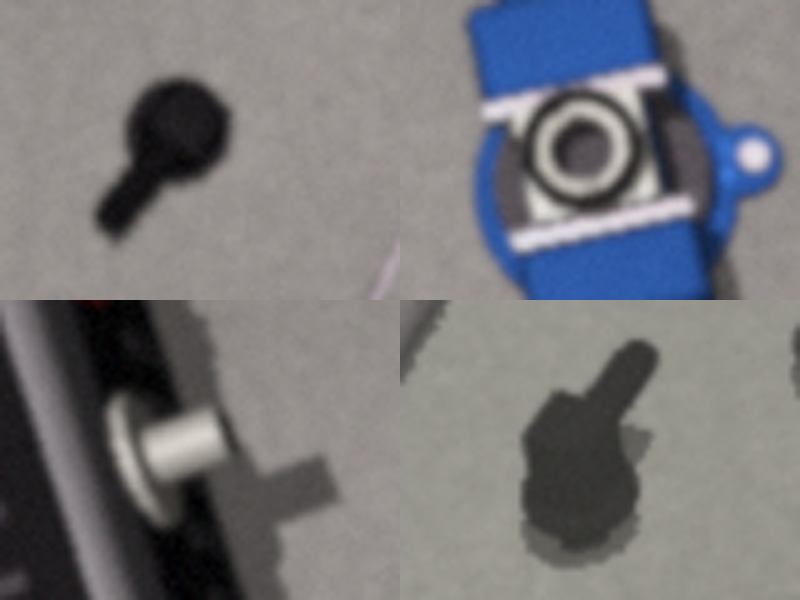

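Crop pixels: elbow flange centre (405.4,220.4) and barb tip (391,240). The gasket ring centre is (271.3,200), and the spigot end is about (153.7,218).

```bash
python3 - <<'E'
from h import *
from scipy.spatial.transform import Rotation as R
t=load('top0'); s=load('scene0')
e=onz(t,405.4,220.4,.0205); b=onz(t,391,240,.046); print('elbow',e,b,np.degrees(np.arctan2(*(b-e)[[1,0]])),np.linalg.norm((b-e)[:2]))
# elbow check scene: flange dark blob; coupling gasket in scene
def tri(pt,ps):
    (o1,r1),(o2,r2)=ray(t,*pt),ray(s,*ps); A=np.stack([r1,-r2],1); k=np.linalg.lstsq(A,o2-o1,rcond=None)[0]
    return (o1+k[0]*r1+o2+k[1]*r2)/2,np.linalg.norm(o1+k[0]*r1-o2-k[1]*r2)
def ring(d,box,th):
    x0,y0,x1,y1=box; g=cv2.resize(d['img'][y0:y1,x0:x1],None,fx=8,fy=8,interpolation=cv2.INTER_CUBIC)
    m=(g.max(2)<th).astype(np.uint8); n,l,st,ce=cv2.connectedComponentsWithStats(m)
    r=[]
    for i in np.argsort(-st[1:,4])[:3]+1:
        c=max(cv2.findContours((l==i).astype(np.uint8),0,1)[0],key=len)
        if len(c)>50: f=cv2.fitEllipse(c); r.append(((np.array(f[0])+.5)/8-.5+[x0,y0],np.array(f[1])/8,st[i,4]))
    return r
for th in (60,75,90):
    print(th,'top',ring(t,(250,180,292,220),th)[:2]); print(th,'scene',ring(s,(376,222,416,256),th)[:2])
print('scene proj of coupling at z', [proj(s,[.552,.006,z]) for z in (.121,.135,.149)])
print('inlet',onz(t,153.7,218,.13), 'proj in scene',proj(s,onz(t,153.7,218,.13)))
o=bot.observe(); print(R.from_quat(o['orientation']).as_matrix().round(3))
sc=s['img'][:,:,::-1]
c=[cv2.resize(x,(400,300),interpolation=cv2.INTER_CUBIC) for x in (sc[217:262,366:426],sc[180:225,465:525])]
cv2.imwrite('pics/c2.png',np.hstack(c))
E
```

```text
elbow [ 0.51193362 -0.28907004  0.0205    ] [ 0.46597528 -0.25165962  0.046     ] 140.85417167465428 0.0592596719143463
60 top [(array([287.58111191, 195.83540154]), array([ 5.84054089, 19.97611237]), np.int32(4180)), (array([274.87614822, 202.007658  ]), array([12.38644886, 18.77811432]), np.int32(1843))]
60 scene [(array([390.93170166, 242.63499451]), array([ 1.78286684, 10.33520699]), np.int32(577)), (array([399.97171783, 243.07209015]), array([1.05526316, 4.54413414]), np.int32(238))]
75 top [(array([276.91550446, 199.43209839]), array([21.34469414, 30.18831444]), np.int32(10080)), (array([267.12946701, 196.36200523]), array([12.30376244, 20.29018211]), np.int32(2499))]
75 scene [(array([393.79592514, 236.57796288]), array([16.3243103 , 25.30968666]), np.int32(7835))]
90 top [(array([275.05461693, 197.84330559]), array([26.73566246, 40.0306778 ]), np.int32(21044)), (array([270.31329346, 198.72610283]), array([ 9.20495987, 10.63265038]), np.int32(4756))]
90 scene [(array([393.71997643, 236.6092844 ]), array([17.13522148, 26.19302559]), np.int32(11166))]
scene proj of coupling at z [(np.float64(391.15697762173374), np.float64(244.3467362692907)), (np.float64(391.8428185543099), np.float64(238.8415911176291)), (np.float64(392.5424854973287), np.float64(233.22546659634963))]
inlet [0.52125136 0.258302   0.13      ] proj in scene (np.float64(492.1806931727398), np.float64(208.7245707359146))
[[-0.     0.238 -0.971]
 [ 0.002 -0.971 -0.238]
 [-1.    -0.002  0.   ]]
```

View pics/c2.png

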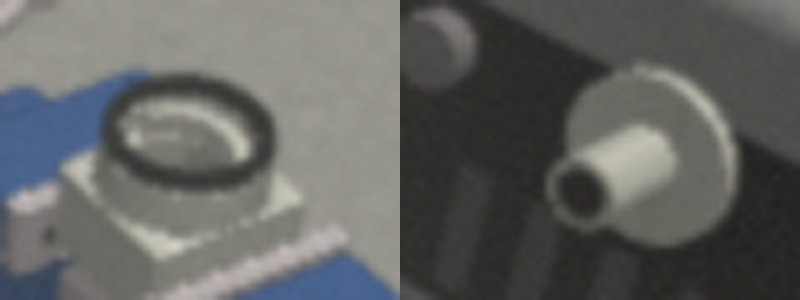

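The gasket's top ellipse in the scene view is centred at about (393.8,235.2). The spigot opening is at (491.6,208.1), within 1 px of the prediction from the top view.

```bash
python3 - <<'E'
from h import *
from scipy.optimize import least_squares
t=load('top0'); s=load('scene0')
def tri(pt,ps):
    f=lambda p: np.r_[np.subtract(proj(t,p),pt),np.subtract(proj(s,p),ps)]
    r=least_squares(f,[.5,0,.1]); return r.x.round(4),r.fun.round(2)
C=tri((271.3,199.9),(393.8,235.2)); I=tri((153.7,218),(491.6,208.1)); print('gasket top',C,'inlet',I)
print('barb tip',tri((391,240),(257.6,272.0)))
d=I[0]-C[0]; print('yaw',np.degrees(np.arctan2(d[1],d[0])),np.hypot(d[0],d[1]))
E
```

```text
gasket top (array([0.5514, 0.0082, 0.143 ]), array([-0.68, -0.28, -0.67,  0.04])) inlet (array([0.5208, 0.2574, 0.1316]), array([ 0.22,  0.14,  0.25, -0.02]))
barb tip (array([ 0.466 , -0.2514,  0.0461]), array([-0.1 , -0.02, -0.09,  0.  ]))
yaw 97.00047280932964 0.2510717029057636
```

Call:
apply_moves([
  [[20, 19, 0], 0.125],
  [[20, 19, 0], 0.125],
  [[20, 19, 0], 0.125],
  [[20, 19, 0], 0.125],
  [[20, 19, 0], 0.125],
  [[20, 19, 0], 0.125],
  [[20, 19, 0], 0.125],
  [[20, 19, 0], 0.125],
], grip=1.0)

```text
time: 0.77
position: [0.315, -0.4782, 0.2052]
orientation: [-0.574, -0.413, 0.574, -0.412]
ft_force: [0.1, -1.2, 0.4]
opening: 0.0936
```

Call:
apply_moves([
  [[20, 19, 0], 0.125],
  [[20, 19, 0], 0.125],
  [[20, 19, 0], 0.125],
  [[20, 19, 0], 0.125],
  [[20, 19, 0], 0.125],
  [[20, 19, 0], 0.125],
  [[20, 19, 0], 0.125],
  [[20, 19, 0], 0.125],
])

```text
time: 1.43
position: [0.4749, -0.3264, 0.2052]
orientation: [0.306, 0.638, -0.306, 0.637]
ft_force: [0.3, 0.2, 0.8]
opening: 0.094
```

Call:
apply_moves([
  [[8, 8, -12], 0.05],
  [[8, 8, -12], 0.05],
  [[8, 8, -12], 0.05],
  [[7, 7, -12], 0.05],
  [[7, 7, -12], 0.018],
  [[0, 0, -12], 0],
  [[0, 0, -12], 0],
  [[0, 0, 0], 0],
])

```text
time: 2.1
position: [0.51, -0.2896, 0.1184]
orientation: [0.237, 0.668, -0.238, 0.664]
ft_force: [0.2, 0.4, -0.3]
opening: 0.0942
```

Call:
apply_moves([
  [[2, 1, -15], 0],
  [[0, 0, -15], 0],
  [[0, 0, -15], 0],
  [[0, 0, -15], 0],
  [[0, 0, -12], 0],
  [[0, 0, -8], 0],
  [[0, 0, 0], 0],
  [[0, 0, 0], 0],
])

```text
time: 2.77
position: [0.5143, -0.2886, 0.0415]
orientation: [0.237, 0.666, -0.237, 0.666]
ft_force: [0.3, 0.5, -0.3]
opening: 0.094
```

```bash
python3 - <<'E'
from h import *
from scipy.spatial.transform import Rotation as R
d=snap('top','t1'); e=snap('scene','s1')
o=bot.observe(); y=R.from_quat(o['orientation']).as_matrix()[:,1]; print(o['position'],np.degrees(np.arctan2(y[1],y[0])),o['ft_force'])
c=[cv2.resize(x[:,:,::-1],(400,300),interpolation=cv2.INTER_CUBIC) for x in (d['img'][183:273,343:463],e['img'][242:332,190:310])]
cv2.imwrite('pics/c3.png',np.hstack(c))
E
```

```text
[ 0.51499579 -0.28870928  0.04224991] 50.80754689103314 [ 0.50286583 -0.11709664 -0.67528481]
```

View pics/c3.png

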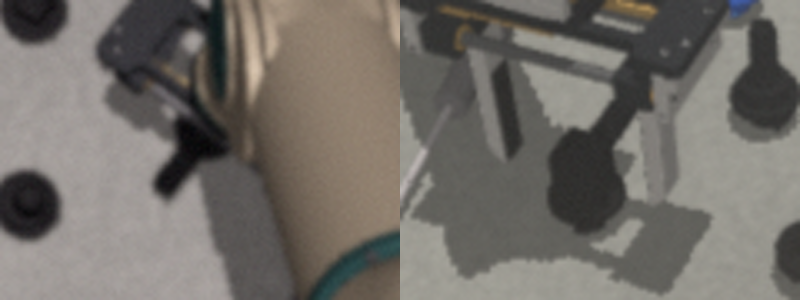

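The picture shows the fingers either side of the elbow body, across the barb. Next I lower to grip height and close.

Call:
apply_moves([
  [[-3, 0, -7], 0],
  [[0, 0, -6], 0],
  [[0, 0, 0], 0],
  [[0, 0, 0], 0],
  [[0, 0, 0], 0],
  [[0, 0, 0], 0],
  [[0, 0, 0], 0],
  [[0, 0, 0], 0],
])

```text
time: 3.53
position: [0.5116, -0.2884, 0.0286]
orientation: [0.237, 0.666, -0.237, 0.666]
ft_force: [0.1, -0.1, 0.4]
opening: 0.094
```

Call:
apply_moves([
  [[0, 0, 0], 0],
  [[0, 0, 0], 0],
  [[0, 0, 0], 0],
  [[0, 0, 0], 0],
  [[0, 0, 0], 0],
  [[0, 0, 0], 0],
  [[0, 0, 0], 0],
  [[0, 0, 0], 0],
], grip=0.0)

```text
time: 4.2
position: [0.5114, -0.2884, 0.0285]
orientation: [0.237, 0.666, -0.237, 0.666]
ft_force: [-1.0, 0.7, -0.1]
opening: 0.0442
```

Call:
apply_moves([
  [[0, 0, 0], 0],
  [[0, 0, 0], 0],
  [[0, 0, 0], 0],
  [[0, 0, 0], 0],
  [[0, 0, 2], 0],
  [[0, 0, 6], 0],
  [[0, 0, 10], 0],
  [[0, 0, 12], 0],
])

```text
time: 4.87
position: [0.5111, -0.2881, 0.0591]
orientation: [0.237, 0.667, -0.237, 0.666]
ft_force: [-0.1, 0.9, -1.6]
opening: 0.0298
```

Call:
apply_moves([
  [[0, 0, 20], 0],
  [[0, 0, 20], 0],
  [[0, 0, 20], 0],
  [[0, 0, 20], 0],
  [[0, 10, 20], 0.05],
  [[0, 15, 20], 0.05],
  [[2, 20, 15], 0.08],
  [[4, 22, 0], 0.1],
])

```text
time: 5.53
position: [0.5191, -0.222, 0.198]
orientation: [0.14, 0.691, -0.142, 0.695]
ft_force: [1.1, 0.2, -1.6]
opening: 0.0297
```

Call:
apply_moves([
  [[4, 28, 0], 0.1],
  [[4, 28, 0], 0.1],
  [[4, 28, 0], 0.1],
  [[4, 28, 0], 0.1],
  [[4, 28, 0], 0.1],
  [[4, 28, 0], 0.1],
  [[5, 28, 0], 0.1],
  [[5, 20, 0], 0.1],
])

```text
time: 6.2
position: [0.5514, -0.0024, 0.1952]
orientation: [-0.142, 0.692, 0.142, 0.693]
ft_force: [1.6, 0.6, -1.6]
opening: 0.0299
```

Call:
apply_moves([
  [[0, 8, 0], 0.1],
  [[0, 4, 0], 0],
  [[0, 0, 0], 0],
  [[0, 0, 0], 0],
  [[0, 0, 0], 0],
  [[0, 0, 0], 0],
  [[0, 0, 0], 0],
  [[0, 0, 0], 0],
])

```text
time: 6.87
position: [0.5514, 0.0059, 0.1935]
orientation: [-0.173, 0.686, 0.173, 0.686]
ft_force: [0.3, -0.1, -1.7]
opening: 0.0296
```

```bash
python3 - <<'E'
from h import *
from scipy.spatial.transform import Rotation as R
e=snap('scene','s2');d=snap('top','t2')
o=bot.observe(); M=R.from_quat(o['orientation']).as_matrix(); y=M[:,1]; print(o['position'],np.degrees(np.arctan2(y[1],y[0])),M[:,0],o['torque'])
p=o['position']
for z in (.0205,.0235,0): print(z,proj(e,[p[0],p[1],p[2]-.0285+z]))
c=[cv2.resize(x[:,:,::-1],(400,400),interpolation=cv2.INTER_CUBIC) for x in (e['img'][196:256,362:422],d['img'][150:250,220:320])]
cv2.imwrite('pics/c4.png',np.hstack(c))
E
```

```text
[0.55138354 0.00627914 0.1934554 ] 118.38692409225096 [-1.18677332e-04 -9.93917888e-05 -9.99999988e-01] [ 0.09667899 -0.1119653   0.00236549]
0.0205 (np.float64(394.4235059130768), np.float64(217.8445894638503))
0.0235 (np.float64(394.58345403707585), np.float64(216.56008224309022))
0 (np.float64(393.3492228321306), np.float64(226.4719139995442))
```

View pics/c4.png

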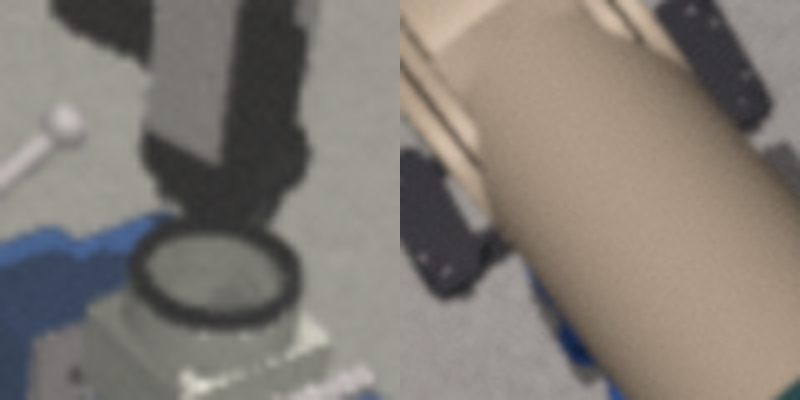

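The scene crop shows the flange centre about 1 px left of where it should be over the gasket, so I shift +2 mm in y before lowering.

Call:
apply_moves([
  [[0, 2, -4], 0.03],
  [[0, 0, -5], 0],
  [[0, 0, -5], 0],
  [[0, 0, -4], 0],
  [[0, 0, -3], 0],
  [[0, 0, -2], 0],
  [[0, 0, 0], 0],
  [[0, 0, 0], 0],
])

```text
time: 7.63
position: [0.5514, 0.0087, 0.1704]
orientation: [-0.184, 0.683, 0.184, 0.683]
ft_force: [-0.6, -0.4, -0.9]
opening: 0.0298
```

Call:
apply_moves([
  [[0, 0, -0.5], 0],
  [[0, 0, -0.5], 0],
  [[0, 0, -0.5], 0],
  [[0, 0, -0.5], 0],
  [[0, 0, -0.5], 0],
  [[0, 0, -0.5], 0],
  [[0, 0, 0], 0],
  [[0, 0, 0], 0],
])

```text
time: 8.3
position: [0.5514, 0.0086, 0.1674]
orientation: [-0.184, 0.683, 0.184, 0.683]
ft_force: [0.8, 0.1, -0.7]
opening: 0.0299
```

Call:
apply_moves([
  [[0, -0.4, -0.5], 0],
  [[0, 0, -0.5], 0],
  [[0, 0, -0.5], 0],
  [[0, 0, -0.5], 0],
  [[0, 0, -0.5], 0],
  [[0, 0, -0.5], 0],
  [[0, 0, -0.5], 0],
  [[0, 0, 0], 0],
])

```text
time: 8.97
position: [0.5514, 0.0082, 0.1639]
orientation: [-0.184, 0.683, 0.184, 0.683]
ft_force: [-0.2, 0.3, -2.1]
opening: 0.0296
```

Call:
apply_moves([
  [[0, 0, -0.5], 0],
  [[0, 0, -0.5], 0],
  [[0, 0, -0.5], 0],
  [[0, 0, -0.5], 0],
  [[0, 0, -0.5], 0],
  [[0, 0, -0.5], 0],
  [[0, 0, 0], 0],
  [[0, 0, 0], 0],
])

```text
time: 9.63
position: [0.5514, 0.0082, 0.1609]
orientation: [-0.184, 0.683, 0.184, 0.683]
ft_force: [-0.5, -0.9, -1.4]
opening: 0.0299
```

Call:
apply_moves([
  [[0, 0, -0.4], 0],
  [[0, 0, -0.4], 0],
  [[0, 0, -0.4], 0],
  [[0, 0, -0.4], 0],
  [[0, 0, -0.4], 0],
  [[0, 0, -0.4], 0],
  [[0, 0, 0], 0],
  [[0, 0, 0], 0],
])

```text
time: 10.3
position: [0.5514, 0.0082, 0.1586]
orientation: [-0.184, 0.683, 0.184, 0.683]
ft_force: [0.3, 0.2, -1.4]
opening: 0.03
```

Call:
apply_moves([
  [[0, 0, -0.3], 0],
  [[0, 0, -0.3], 0],
  [[0, 0, -0.3], 0],
  [[0, 0, -0.3], 0],
  [[0, 0, -0.3], 0],
  [[0, 0, 0], 0],
  [[0, 0, 0], 0],
  [[0, 0, 0], 0],
])

```text
time: 10.97
position: [0.5514, 0.0082, 0.1571]
orientation: [-0.184, 0.683, 0.184, 0.683]
ft_force: [-0.1, 0.2, -1.3]
opening: 0.0299
```

Call:
apply_moves([
  [[0, 0, -0.3], 0],
  [[0, 0, -0.3], 0],
  [[0, 0, -0.3], 0],
  [[0, 0, -0.3], 0],
  [[0, 0, 0], 0],
  [[0, 0, 0], 0],
  [[0, 0, 0], 0],
  [[0, 0, 0], 0],
])

```text
time: 11.63
position: [0.5515, 0.0082, 0.1565]
orientation: [-0.184, 0.683, 0.184, 0.683]
ft_force: [-2.2, -0.7, 5.9]
opening: 0.0297
```

Call:
apply_moves([
  [[0, 0, -0.3], 0],
  [[0, 0, -0.3], 0],
  [[0, 0, -0.3], 0],
  [[0, 0, -0.3], 0],
  [[0, 0, 0], 0],
  [[0, 0, 0], 0],
  [[0, 0, 0], 0],
  [[0, 0, 0], 0],
])

```text
time: 12.3
position: [0.5515, 0.0082, 0.1563]
orientation: [-0.184, 0.683, 0.183, 0.683]
ft_force: [-3.9, -1.3, 13.4]
opening: 0.0298
```

Call:
apply_moves([
  [[-0.3, 0, 0.8], 0],
  [[0, 0, 0], 0],
  [[0, 0, -0.13], -0.05],
  [[0, 0, -0.13], -0.05],
  [[0, 0, -0.13], -0.05],
  [[0, 0, -0.13], -0.05],
  [[0, 0, -0.13], -0.05],
  [[0, 0, -0.13], -0.05],
])

```text
time: 12.97
position: [0.5512, 0.0088, 0.1557]
orientation: [-0.079, 0.702, 0.079, 0.703]
ft_force: [-2.1, 0.6, 8.6]
opening: 0.0296
```

```bash
cat > st.py <<'E'
from h import *
from scipy.spatial.transform import Rotation as R
o=bot.observe(); y=R.from_quat(o['orientation']).as_matrix()[:,1]; print(round(o['time'],2),(o['position']*1e3).round(2),'jaw',np.degrees(np.arctan2(y[1],y[0])).round(2),o['ft_force'].round(1),o['torque'].round(3),o['joint_positions'].round(2))
E
python3 st.py
```

```text
12.97 [551.25   8.81 155.65] jaw 102.85 [-2.1  0.6  8.6] [0.152 0.466 0.131] [ 0.43  0.66 -0.78  1.84  0.59  0.89  1.16]
```

Call:
apply_moves([
  [[0, 0, 0.2], -0.05],
  [[0, 0, -0.13], -0.05],
  [[0, 0, -0.13], -0.05],
  [[0, 0, -0.13], -0.05],
  [[0, 0, -0.13], -0.05],
  [[0, 0, -0.13], -0.05],
  [[0, 0, -0.13], -0.05],
  [[0, 0, -0.13], -0.05],
])

```text
time: 13.63
position: [0.5515, 0.0092, 0.1547]
orientation: [0.062, 0.704, -0.062, 0.705]
ft_force: [-2.6, 1.3, 5.6]
opening: 0.0299
```

```bash
python3 st.py
```

```text
13.63 [551.53   9.21 154.73] jaw 79.95 [-2.6  1.3  5.6] [0.315 0.237 0.101] [ 0.36  0.63 -0.67  1.84  0.51  0.85  0.84]
```

Call:
apply_moves([
  [[0, 0.5, -0.13], -0.05],
  [[0, 0, -0.13], -0.05],
  [[0, 0, -0.13], -0.05],
  [[0, 0, -0.13], -0.05],
  [[0, 0, -0.13], -0.05],
  [[0, 0, -0.13], -0.05],
  [[0, 0, -0.13], -0.05],
  [[0, 0, -0.13], -0.05],
])

```text
time: 14.3
position: [0.5523, 0.0094, 0.154]
orientation: [0.201, 0.677, -0.2, 0.679]
ft_force: [-0.3, 0.7, 8.3]
opening: 0.0298
```

```bash
python3 st.py
```

```text
14.3 [552.3    9.41 153.96] jaw 57.02 [-0.3  0.7  8.3] [0.06  0.086 0.134] [ 0.3   0.61 -0.56  1.84  0.43  0.81  0.52]
```

Call:
apply_moves([
  [[0, 0, 0.1], -0.05],
  [[0, 0, -0.13], -0.05],
  [[0, 0, -0.13], -0.05],
  [[0, 0, -0.13], -0.05],
  [[0, 0, -0.13], -0.05],
  [[0, 0, -0.13], -0.05],
  [[0, 0, -0.13], -0.05],
  [[0, 0, -0.13], -0.05],
])

```text
time: 14.97
position: [0.5529, 0.0093, 0.1536]
orientation: [0.332, 0.623, -0.331, 0.626]
ft_force: [-1.9, -0.3, 9.2]
opening: 0.0297
```

```bash
python3 st.py
```

```text
14.97 [552.89   9.32 153.63] jaw 34.12 [-1.9 -0.3  9.2] [-0.065  0.111  0.227] [ 0.23  0.59 -0.45  1.84  0.34  0.79  0.2 ]
```

```bash
python3 - <<'E'
from h import *
e=snap('scene','s3');d=snap('top','t3')
c=[cv2.resize(x[:,:,::-1],(400,400),interpolation=cv2.INTER_CUBIC) for x in (e['img'][196:256,362:422],d['img'][150:250,200:300])]
cv2.imwrite('pics/c5.png',np.hstack(c))
E
```

```text
(no output)
```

View pics/c5.png

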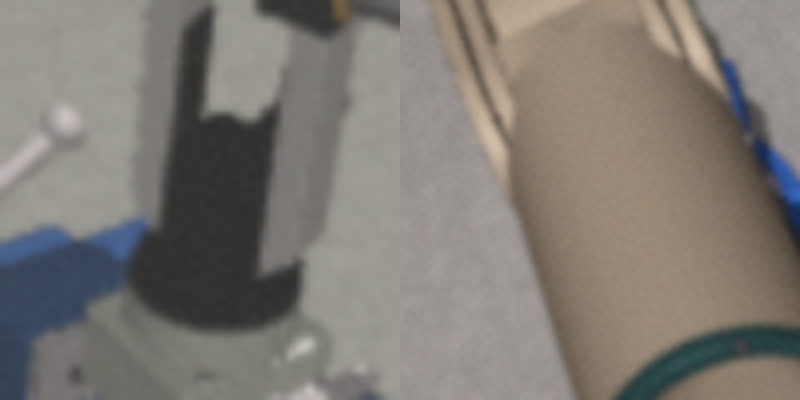

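The flange sits square and flush on the gasket, still held by the fingers. About 27° remain.

Call:
apply_moves([
  [[0.5, 0, 0], -0.05],
  [[0, 0, -0.06], -0.05],
  [[0, 0, -0.06], -0.05],
  [[0, 0, -0.1], -0.05],
  [[0, 0, -0.1], -0.05],
  [[0, 0, -0.1], -0.05],
  [[0, 0, -0.1], -0.05],
  [[0, 0, 0], 0],
])

```text
time: 15.73
position: [0.5531, 0.0089, 0.1529]
orientation: [0.435, 0.557, -0.434, 0.559]
ft_force: [-0.3, 0.1, 7.5]
opening: 0.03
```

```bash
python3 st.py
```

```text
15.73 [553.07   8.92 152.91] jaw 14.11 [-0.3  0.1  7.5] [-0.14   0.074  0.138] [ 0.16  0.57 -0.34  1.84  0.27  0.77 -0.08]
```

Call:
apply_moves([
  [[0, 0, 0], -0.04],
  [[0, 0, -0.1], -0.04],
  [[0, 0, -0.1], -0.037],
  [[0, 0, 0], 0],
  [[0, 0, 0], 0],
  [[0, 0, 0], 0],
  [[0, 0, 0], 0],
  [[0, 0, 0], 0],
])

```text
time: 16.4
position: [0.5531, 0.009, 0.1527]
orientation: [0.467, 0.531, -0.465, 0.533]
ft_force: [-0.4, -0.6, 7.7]
opening: 0.0296
```

```bash
python3 st.py
```

```text
16.4 [553.12   8.95 152.66] jaw 7.52 [-0.4 -0.6  7.7] [-0.131  0.052  0.214] [ 0.14  0.57 -0.31  1.84  0.24  0.76 -0.17]
```

Call:
apply_moves([
  [[0, 0, 0.5], 0],
  [[0, 0, 0.4], 0],
  [[0, 0, 0], 0],
  [[0, 0, 0], 0],
  [[0, 0, 0], 0],
  [[0, 0, 0], 0],
  [[0, 0, 0], 0],
  [[0, 0, 0], 0],
])

```text
time: 17.07
position: [0.5531, 0.0089, 0.1527]
orientation: [0.467, 0.531, -0.466, 0.532]
ft_force: [5.3, -0.2, 2.1]
opening: 0.0297
```

Call:
apply_moves([
  [[0, 0, 0], 0],
  [[0, 0, 0], 0],
  [[0, 0, 0], 0],
  [[0, 0, 0], 0],
  [[0, 0, 0], 0],
  [[0, 0, 0], 0],
  [[0, 0, 0], 0],
  [[0, 0, 0], 0],
], grip=0.8)

```text
time: 17.73
position: [0.5514, 0.0087, 0.1522]
orientation: [0.466, 0.532, -0.467, 0.531]
ft_force: [-0.6, 0.5, 1.1]
opening: 0.0747
```

Call:
apply_moves([
  [[0, 0, 5], 0],
  [[0, 0, 10], 0],
  [[0, 0, 15], 0],
  [[0, 0, 15], 0],
  [[0, 0, 15], 0],
  [[0, 0, 15], 0],
  [[-10, -10, 10], 0],
  [[-20, -20, 0], 0],
])

```text
time: 18.4
position: [0.525, -0.0185, 0.2406]
orientation: [0.468, 0.531, -0.463, 0.534]
ft_force: [-0.4, -1.0, -0.9]
opening: 0.0752
```

Call:
apply_moves([
  [[-10, -30, 0], 0],
  [[-10, -30, 0], 0],
  [[-10, -30, 0], 0],
  [[0, -30, 0], 0],
  [[0, -30, 0], 0],
  [[0, -30, 0], 0],
  [[0, -20, 0], 0],
  [[0, 0, 0], 0],
])

```text
time: 19.07
position: [0.4909, -0.2271, 0.2381]
orientation: [0.468, 0.529, -0.469, 0.531]
ft_force: [0.5, -0.5, -0.2]
opening: 0.0754
```

```bash
python3 st.py; python3 - <<'E'
from h import *
e=snap('scene','s4');d=snap('top','t4')
c=[cv2.resize(x[:,:,::-1],(400,400),interpolation=cv2.INTER_CUBIC) for x in (e['img'][190:270,360:440],d['img'][150:230,225:305])]
cv2.imwrite('pics/c6.png',np.hstack(c))
E
```

```text
19.07 [ 490.91 -227.14  238.07] jaw 7.02 [ 0.5 -0.5 -0.2] [-0.084 -0.058 -0.044] [ 0.59  0.45 -0.31  1.78  0.17  0.94  0.34]
```

View pics/c6.png

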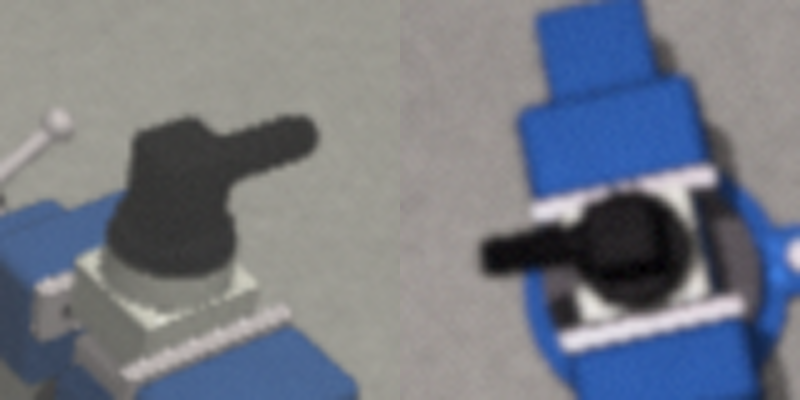

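The elbow stands upright and flush, with its barb pointing at the extractor. Top view: flange centre (271.6,199.2), barb tip (242,200.4). Scene view: tip at about (419.6,216.6).

```bash
python3 - <<'E'
from h import *
from scipy.optimize import least_squares
t=load('t4'); s=load('s4')
C=onz(t,271.6,199.2,.1242+.0215); print('flange',C)
# barb mask in top: dark pixels left of body
g=t['img']; m=np.zeros(g.shape[:2],bool); m[190:210,238:262]=True
x0,y0=238,190; c=cv2.resize(g[190:212,236:256],None,fx=8,fy=8,interpolation=cv2.INTER_CUBIC)
k=(c.max(2)<70).astype(np.uint8); n,l,st,ce=cv2.connectedComponentsWithStats(k); i=1+np.argmax(st[1:,4])
v,u=np.nonzero(l==i); u=(u+.5)/8-.5+236; v=(v+.5)/8-.5+190
cols=[(q,v[abs(u-q)<.3].mean(),np.ptp(v[abs(u-q)<.3])) for q in range(int(u.min())+2,255,2)]; print(np.round(cols,2).tolist(),u.min())
P=[onz(t,a,b,.170) for a,b,_ in cols if a<253]; P=np.array(P)
f=np.polyfit(P[:,1],P[:,0],1); print('barb line yaw',90-np.degrees(np.arctan(f[0])), 'x at inlet y .2574:',np.polyval(f,.2574),'x at y=.0088',np.polyval(f,.0088))
tip=onz(t,u.min(),cols[0][1],.170); print('tip',tip)
for A in (C,np.array([.553,.0088,0])):
    print('yaw by tip',np.degrees(np.arctan2(tip[1]-A[1],tip[0]-A[0])),'wanted',np.degrees(np.arctan2(.2574-A[1],.5208-A[0])))
print('tip triang',least_squares(lambda p:np.r_[np.subtract(proj(t,p),(u.min(),cols[0][1])),np.subtract(proj(s,p),(419.6,216.6))],[.5,.05,.17]).x)
E
```

```text
flange [0.55177891 0.0059015  0.1457    ]
[[243.0, 200.8, 6.75], [245.0, 200.7, 7.12], [247.0, 200.42, 7.12], [249.0, 200.05, 7.5], [251.0, 199.53, 7.62], [253.0, 199.28, 8.5]] 241.0625
barb line yaw 97.45021341453842 x at inlet y .2574: 0.520913908150347 x at y=.0088 0.5534229815748997
tip [0.54677636 0.06675596 0.17      ]
yaw by tip 94.69943757108672 wanted 97.02216737354041
yaw by tip 96.12925606792616 wanted 97.38016657497774
tip triang [0.54608364 0.06554693 0.17102503]
```

```bash
python3 -c "
from bench import bot
print(bot.close_job())"
```

```text
the job is handed in; nothing more can be done
None
```

I screwed the black elbow into the coupling, turned it until the barb pointed at the dust extractor's inlet, released it and handed the job in at about 19 s.

- **Start:** I began about 113° anticlockwise of the final direction. First contact was about 10 mm below the rim height I had measured in the images, which fits resting just before the right catch.
- **Turning:** I turned it clockwise while following it down, pressing with about 6–10 N. At first contact it briefly reached about 15 N, and I eased off straight away. The elbow sank about 3.8 mm in all. Once the flange seated, the turning torque read 0.14–0.23 N m, against 0.10–0.13 N m before.
- **Direction:** After release, a line fitted along the barb in the top view pointed at 97.45°. The direction to the inlet is 97.0–97.4°, and the line meets the inlet within about 1 mm.
- **Disagreement:** A rougher check from the barb tip to the axis gave 94.7–96.1°. That check relies on a flange centre known only to about 2–3 mm, so I trusted the line fit and the gripper angle at release (97.5°).
- **Not checked:** I estimate roughly 1–1.5 mm of gasket squeeze, well short of flat, from the sinking alone. I did not measure it directly.

The pictures show the flange flush and upright on the gasket. The arm was about 0.24 m clear of the elbow at hand-in and never touched the hose tail or the plug.

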